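# Uncover the torch socket on the welding bench

### The arm

A 6-joint arm with a two-finger parallel gripper is mounted at the origin on the work surface. World frame = base frame: x ahead of the robot, y to its left, z up, the work surface at z = 0. Lengths are in mm, angles in rad, forces in N, time in s.
With the tool pointing down it reaches from about 275 to 825 mm from the base axis. Payload 5.2 kg.
Tool frame: the origin (TCP) lies at the very end of the fingers, on their centre line; the grasp point (between the pads) lies 19 mm behind it; z points along the fingers, y is the line along which they close (so a half turn about z gives the same grasp; the last joint's range is limited). The gripper opens to 93 mm and grips with 3 to 60 N. Pads are 15 mm wide; open, the fingers measure 128 mm over their backs; the gripper's body (75 mm by 188 mm) begins 65 mm behind the grasp point.
Start: joints at [-1.322, 0.259, 1.535, -0, 1.348, -0.203], TCP at [240.142, -494.809, 187.453] pointing down, gripper open.
Joint ranges: [-3.14, 3.14], [-0.91, 2.08], [0.19, 2.58], [-1.22, 4.36], [0.22, 2.71], [-3.12, 3.12]. Speed limits (rad/s): [2.57, 2.57, 3.14, 3.14, 3.14, 3.14].

### API

Orientations are given as [roll, pitch, yaw] about the fixed x, y, z axes, in that order (R = Rz(yaw) Ry(pitch) Rx(roll)).
In Python, from bench import robot gives the robot as it stands. The module is installed in compiled form; this text tells all that it offers. Calls block until the motion is done:
- robot.move_ptp(position, orientation): joint-space move of the TCP to a pose.
- robot.move_linear(position, ori=None, speed=150, f_stop=None): straight line of the TCP; ori=None keeps the orientation; speed is the mean speed in mm/s. With f_stop (N) it stops when the force on the tool has changed by that much, and returns True; else False.
- robot.move_j(angles): joint-space move.
- robot.move_gripper(opening): opening from 0.0 (shut) to 1.0 (fully open); the grip force is fixed at half the most; returns when the fingers have stopped.
- robot.sleep(seconds).
- robot.inverse_kinematics(position, orientation): joint angles nearest the present ones, or None.
- robot.get_image(name): name is "scene" or "top" or "wrist"; returns a dict with "img" (420x560x3 uint8, blue, green, red), "fovy" (degrees; the focal length in pixels is half the picture's height over the tangent of half this angle, whatever the lens; pixels are square), "cx", "cy" (the principal point, pixels), "eye" and "orientation" of the camera in the world. Camera axes: x right, y down, z forward; pixel columns grow to the right and rows downward; lengths in mm; the calibration is good to about 2 mm. A picture is of the moment at which its call begins. There is no depth.
A pose or a line that the arm cannot do raises robot.MotionError and nothing moves.
- robot.hand_in(): hands the job in, once; it reports no verdict.
Readings, each from a call of its own:
- robot.current_t(): time.
- robot.current_qpos(): joint angles.
- robot.current_joint_vel(): joint speeds.
- robot.current_joint_efforts(): joint torques, N m.
- robot.current_tcp_pos(): TCP position.
- robot.current_eef_rot(): TCP orientation.
- robot.current_contact_force(): force on the tool from outside, world axes, zero at the start.
- robot.current_ft_torque(): the same for the moment, N m.
- robot.current_gripper_width(): opening from 0.0 (shut) to 1.0 (fully open).
Only numpy, scipy, OpenCV 4.12 (cv2) and the standard library are available. Lean on these libraries where they do the work, as an engineer would, in place of code of your own. Each camera call takes 0.05 s, during which the arm holds its last target. There are 200 camera calls.

### The job

Two grey outlet boxes are bolted to the welding table, each with a port under a pivoting dust cover. Swing the red cover aside on its pin, counter-clockwise as seen from above and about a quarter turn, so that the torch socket under it lies completely open, then let go of it. Leave the blue cover as it is.

Things in the scene. Friction and masses are not known exactly. Their poses are not given: they have to be found in the camera images.
- red_cover (a joint): Angle of the red dust cover (flat 4 mm plate, 60 mm disc over the port, 24 mm neck to the pin) about its upright pin, rad. 0 is shut; grows counter-clockwise seen from above, stops at 1.75. Starts at 0 to 0.2; at 1.0 the port (44 mm over its brass rim, centre 55 mm from the pin) is wholly uncovered. Slightly stiff (about 1.5 N at the knob); it stays where it is left.
- red_knob (a point): Centre, half-way up, of the upright round red knob on the red cover by which it is swung: 18 mm diameter, 30 mm tall, foot on the plate 67.5 mm above the table, top at 97.5 mm. It is 93 mm from the pin axis, beyond the port, and follows a level circle about the pin. Nothing else stands up within 40 mm of it. x axis points from knob to pin, z up.
- red_pin (a point): Top of the low steel pin head (14 mm wide, 70.5 mm above the table) on which the red cover turns; the turning axis is vertical through this point. The cover lies on a grey outlet box, 150 x 110 mm and 60 mm high, bolted to the table: it does not move, but its place and heading differ from run to run.
- blue_knob (a point): Centre of the same knob on the blue cover of the other outlet box, made just alike; this cover is to be left as it is.
Not all that is in view belongs to the job. Leave any green, pink or purple look-alike of the part that bears red_cover alone.

How it is judged (in metres and radians):
At the end, for the whole second after the job is handed in: The red cover is turned more than 1.0 rad from shut (its port wholly uncovered) and at rest (slower than 0.05 rad/s); the blue cover's knob is within 15 mm of where it started (value of joint red_cover above 1 rad and velocity of joint red_cover between -0.05 and 0.05 rad/s and distance of blue_knob from where it was at the start of the episode below 0.015 m); the robot touches nothing.
It fails at once if the blue cover is swung (its knob moves more than 15 mm) (distance of blue_knob from where it was at the start of the episode above 0.015 m).
It also fails if it takes over 29 s, if anything falls off the work surface, if the arm or the gripper's body presses on something with over 40 N, if the wrist force passes 120 N, or if a joint passes its speed limit or range.

## Working session

There is one attempt and no reset: what is moved stays moved. The work goes in short steps, each a Python script; the robot and the scene stay as the last script left them, time stands still between calls to the robot, and variables do not carry over. Pictures are saved under pics/ and viewed, on a budget of 10 in all, crops included, one or two more only if the job needs it, and the job is handed in when it is done.

```bash
mkdir -p pics; cat > h.py <<'E'
import numpy as np, cv2
from scipy.spatial.transform import Rotation as R
from bench import robot
def ray(c,u,v,z):
    f=c["img"].shape[0]/2/np.tan(np.radians(c["fovy"])/2)
    d=R.from_euler('xyz',c["orientation"]).as_matrix()@np.array([(u-c["cx"])/f,(v-c["cy"])/f,1])
    e=np.array(c["eye"]); return e+d*(z-e[2])/d[2]
E
python3 - <<'E'
from h import *
for n in("top","scene"):
    c=robot.get_image(n); cv2.imwrite(f"pics/{n}.png",c["img"]); print(n,c["fovy"],c["cx"],c["cy"],c["eye"],c["orientation"])
    np.save(f"{n}.npy",c,allow_pickle=True)
E
```

```text
top 44.160788961770905 279.95417538417274 211.20621036939207 [ 418.70675075  -22.24836151 1067.05813643] [-2.98129792  0.00767838 -1.58082982]
scene 56.648279634582096 274.5453357334656 208.49343477815543 [1121.81764157   66.81112684  894.72488489] [-2.57415612  0.0044351   1.71866317]
```

View pics/top.png

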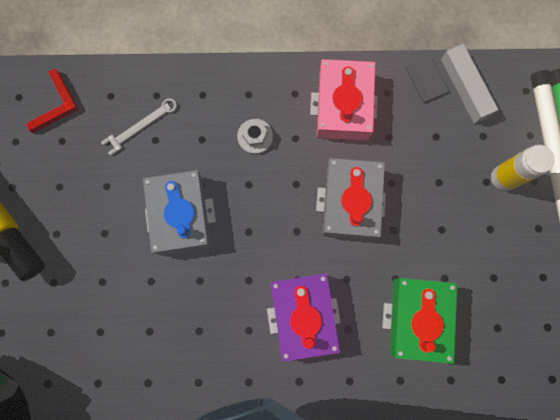

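View pics/scene.png

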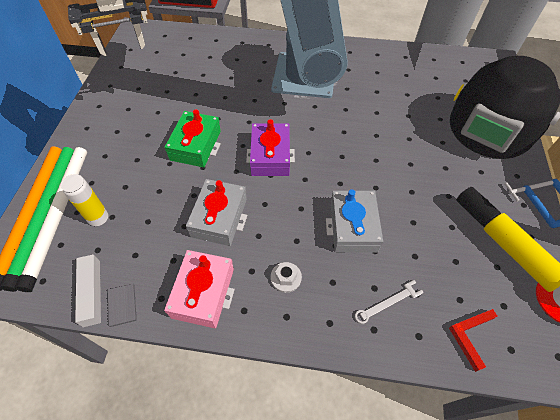

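The top picture shows four red covers: on pink (347,98), grey (356,200), purple (305,322) and green (428,325). The blue cover is on a grey box at (178,213). The one on the grey box at (356,200) fits the description. I'll confirm it in a crop and measure.

```bash
python3 - <<'E'
from h import *
c=np.load("top.npy",allow_pickle=True).item(); im=c["img"]
cv2.imwrite("pics/crop.png",cv2.resize(im[150:245,310:400],None,fx=6,fy=6,interpolation=cv2.INTER_CUBIC))
s=np.load("scene.npy",allow_pickle=True).item()
cv2.imwrite("pics/crop2.png",cv2.resize(s["img"][170:250,175:255],None,fx=7,fy=7,interpolation=cv2.INTER_CUBIC))
for p in[(357,173),(356,200),(178,213),(170,187)]: print(p,ray(c,*p,70).round(1))
E
```

```text
(357, 173) [ 654.6 -168.9   70. ]
(356, 200) [ 600.5 -165.2   70. ]
(178, 213) [578.7 182.9  70. ]
(170, 187) [630.7 199.8  70. ]
```

View pics/crop.png

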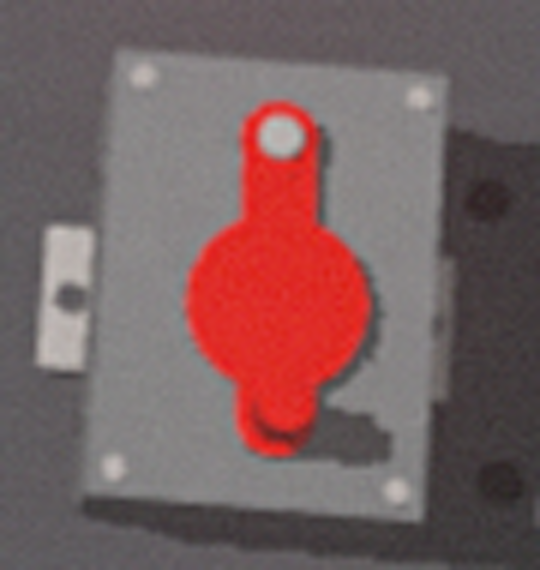

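View pics/crop2.png

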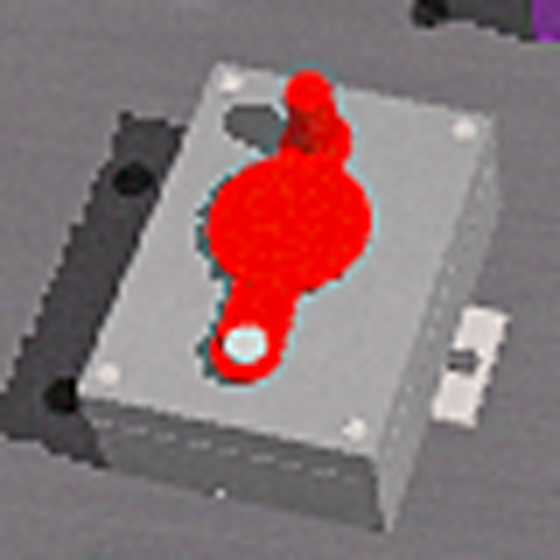

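The crop confirms the red cover on a grey box. In the top picture the pin is at (356.8,172.8), the knob foot at (356.2,220) and the knob top at (357.2,216.5). I'll cross-check with the scene view, then check that the poses are reachable.

```bash
python3 - <<'E'
from h import *
c=np.load("top.npy",allow_pickle=True).item(); s=np.load("scene.npy",allow_pickle=True).item()
print("pin",ray(c,356.8,172.8,70.5),ray(s,210,219,70.5))
print("foot",ray(c,356.2,219.8,67.5)); print("top",ray(c,357.2,216.5,97.5),ray(s,219,183,97.5))
print(robot.current_t(),robot.current_eef_rot(),robot.current_gripper_width())
pin=ray(c,356.8,172.8,70.5)[:2]
for k in(0,np.pi,-np.pi):
  for th in(np.pi,np.pi+1.5):
    p=pin+93*np.array([np.cos(th),np.sin(th)])
    print(k,th,robot.inverse_kinematics([*p,77],[np.pi,0,th-np.pi+k]))
E
```

```text
pin [ 654.89431518 -168.4786939    70.5       ] [ 656.20288814 -167.3204441    70.5       ]
foot [ 561.75389503 -164.58709676   67.5       ]
top [ 563.74517195 -162.41617954   97.5       ] [ 564.33361973 -162.11124232   97.5       ]
0.1 [-3.14001118e+00 -3.06352876e-04  4.51848893e-01] 1.0015824372888233
0 3.141592653589793 [-4.81334179e-01  4.16217232e-01  1.59331426e+00 -4.44089210e-16
  1.13206116e+00  1.08946215e+00]
0 4.641592653589793 [-0.54224592  0.60233775  1.2777893   0.          1.26146561 -0.47144959]
3.141592653589793 3.141592653589793 [-0.48133418  0.41621723  1.59331426  0.          1.13206116 -2.05213051]
3.141592653589793 4.641592653589793 [-5.42245919e-01  6.02337750e-01  1.27778930e+00 -4.44089210e-16
  1.26146561e+00  2.67014306e+00]
-3.141592653589793 3.141592653589793 [-0.48133418  0.41621723  1.59331426  0.          1.13206116 -2.05213051]
-3.141592653589793 4.641592653589793 [-5.42245919e-01  6.02337750e-01  1.27778930e+00 -4.44089210e-16
  1.26146561e+00  2.67014306e+00]
```

```bash
python3 - <<'E'
from h import *
pin=np.array([655.5,-168.]); k=np.array([563.,-163.3]); t0=np.arctan2(*(k-pin)[::-1])%(2*np.pi)
def go(dt,z,sp=60,f=None):
    th=t0+dt; p=pin+93*np.array([np.cos(th),np.sin(th)])
    return robot.move_linear([*p,z],[np.pi,0,th-np.pi],speed=sp,f_stop=f)
p=pin+93*np.array([np.cos(t0),np.sin(t0)])
robot.move_gripper(0.5)
robot.move_ptp([*p,180],[np.pi,0,t0-np.pi])
print("down stop",go(0,77,80,8), robot.current_tcp_pos(), robot.current_t())
if robot.current_tcp_pos()[2]<80:
    for d in np.arange(.25,1.51,.25):
        go(d,77,60); print(round(d,2),np.round(robot.current_contact_force(),1))
    go(1.43,77,40); print(np.round(robot.current_contact_force(),1))
    go(1.43,180,120)
    w=robot.get_image("wrist"); cv2.imwrite("pics/w.png",w["img"])
c=robot.get_image("top"); cv2.imwrite("pics/top2.png",c["img"]); print(robot.current_t())
E
```

```text
down stop False [ 563.09804138 -163.50405404   77.66160791] 4.125
0.25 [0.2 0.1 0.1]
0.5 [-0.2  0.7  0.1]
0.75 [-1.2  0.2 -0.2]
1.0 [ 0.4 -0.1 -0.6]
1.25 [-1.   0.6  0.7]
1.5 [0.4 0.5 0.8]
[ 0.3 -0.4  0.4]
8.75
```

View pics/top2.png

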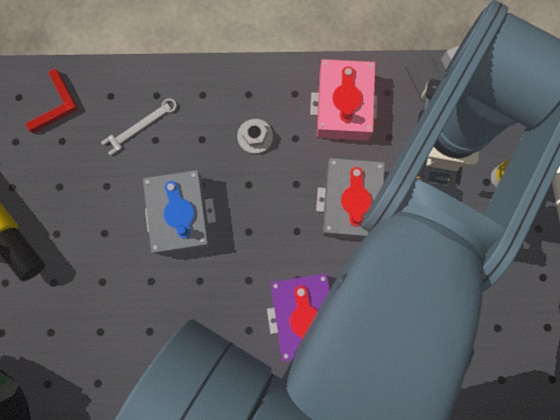

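The top view shows the red cover still shut, with its disc at (357,200), so the knob was not carried along. I'll look at the wrist picture.

View pics/w.png

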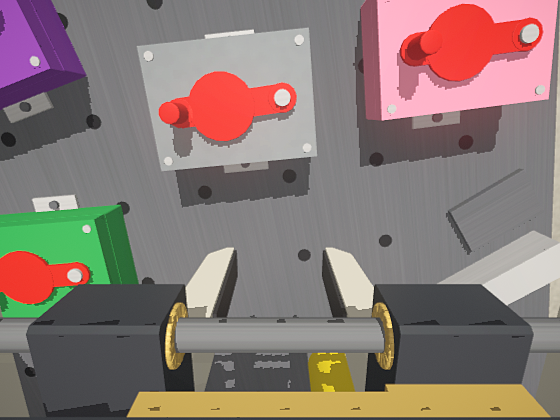

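```bash
python3 - <<'E'
from h import *
print(robot.current_tcp_pos(),robot.current_eef_rot(),robot.current_gripper_width(),R.from_euler('xyz',robot.current_eef_rot()).as_matrix().round(2))
c=robot.get_image("wrist");print(c["eye"],c["orientation"],c["fovy"],c["cx"],c["cy"])
E
```

```text
[ 637.21469005 -258.95208321  178.65090527] [-3.13944103e+00 -7.77613538e-04  1.37926724e+00] 0.5026799960103301 [[ 0.19  0.98 -0.  ]
 [ 0.98 -0.19  0.  ]
 [ 0.   -0.   -1.  ]]
[ 651.85321373 -183.60903587  377.29444948] [ 2.85960277e+00  2.23982477e-03 -1.90827473e-01] 64.83393189380226 279.2685713774743 211.33375837586715
```

```bash
python3 - <<'E'
from h import *
c=robot.get_image("wrist")
print("pin",ray(c,282.5,98,70.5),"knobtop",ray(c,170,113,97.5),"blue?")
# finger tips check: project TCP
p=np.array(robot.current_tcp_pos());M=R.from_euler('xyz',c["orientation"]).as_matrix()
d=M.T@(p-np.array(c["eye"]));f=210/np.tan(np.radians(c["fovy"])/2);print(c["cx"]+f*d[0]/d[2],c["cy"]+f*d[1]/d[2])
t=np.load("top.npy",allow_pickle=True).item();M=R.from_euler('xyz',t["orientation"]).as_matrix()
d=M.T@(p-np.array(t["eye"]));f=210/np.tan(np.radians(t["fovy"])/2);print(t["cx"]+f*d[0]/d[2],t["cy"]+f*d[1]/d[2])
E
```

```text
pin [ 656.86381837 -169.5429506    70.5       ] knobtop [ 564.59987709 -164.78023493   97.5       ] blue?
280.0057008786547 240.2632727596129
417.2641610901021 167.55649819868083
```

All three views agree on the positions, so the first pass should have caught the knob. I'll go back, look with the wrist camera at the knob, and grip it to test whether it is really between the fingers.

```bash
python3 - <<'E'
from h import *
pin=np.array([656.,-168.7]); k=np.array([563.5,-163.8]); t0=np.arctan2(*(k-pin)[::-1])%(2*np.pi)
p=pin+93*np.array([np.cos(t0),np.sin(t0)])
robot.move_ptp([*p,160],[np.pi,0,t0-np.pi])
print(robot.move_linear([*p,77],speed=80,f_stop=8),robot.current_tcp_pos())
a=robot.get_image("wrist")["img"]
robot.move_gripper(0.0); print(robot.current_gripper_width(),robot.current_contact_force(),robot.current_t())
b=robot.get_image("wrist")["img"]
cv2.imwrite("pics/w2.png",cv2.resize(np.hstack([a,b]),(800,300),interpolation=cv2.INTER_AREA))
E
```

```text
False [ 563.61319549 -164.02358668   77.64071452]
0.0056306300223456195 [-0.09509866 -0.02624848 -0.31522829] 12.3
```

View pics/w2.png

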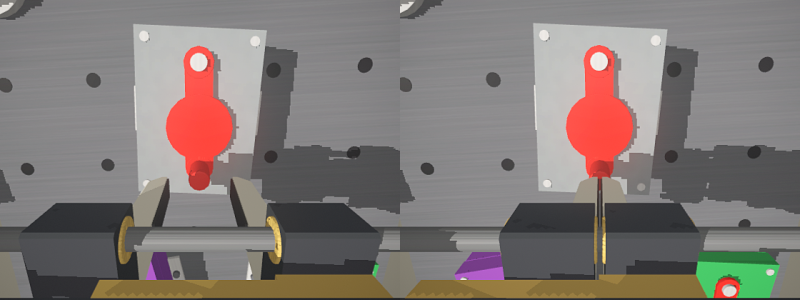

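The closed fingers shut completely (width 0.006) and hide the knob at (600,175), so they are above it. The visible tips sit at row ≈249 full scale, where a TCP at 77 mm should show at row ≈240. That puts the real finger ends about 20 mm higher than reported, just skimming the knob top at 97.5. I'll check that by touching the knob top gently with the closed fingers.

```bash
python3 - <<'E'
from h import *
p=np.array(robot.current_tcp_pos())
hit=robot.move_linear([p[0],p[1],66],speed=20,f_stop=4)
z=robot.current_tcp_pos()[2]; print(hit,z,robot.current_contact_force())
robot.move_linear([p[0],p[1],95],speed=100)
robot.move_gripper(0.5)
a=robot.get_image("wrist")["img"]; cv2.imwrite("pics/w3.png",a)
print(robot.current_t(),robot.current_contact_force())
E
```

```text
True 66.55581156460495 [-0.20889162  0.10041679  4.73892711]
14.2583 [-0.15532209 -0.54902231 -0.45044785]
```

Contact came at TCP z = 66.6. With the knob top at 97.5, the true finger ends are about 31 mm above the reported TCP, which agrees with the wrist view (front edge of the tip gives ≈31–36 mm). I'll descend with the fingers open and guarded to z = 49, so the tips are near 80 mm, then test the grip.

```bash
python3 - <<'E'
from h import *
p=np.array(robot.current_tcp_pos())
hit=robot.move_linear([p[0],p[1],49],speed=60,f_stop=4)
print(hit,robot.current_tcp_pos())
if not hit:
    robot.move_gripper(0.1); print(robot.current_gripper_width(),robot.current_contact_force(),robot.current_t())
E
```

```text
False [ 563.42678737 -163.89266914   49.26927223]
0.1892321538027526 [-0.30645843  0.19601525  1.73104106] 15.7583
```

The grip closes on 17.6 mm, which is the 18 mm knob. I'll loosen to a cage and swing.

```bash
python3 - <<'E'
from h import *
pin=np.array([656.,-168.7]); k=np.array([563.5,-163.8]); t0=np.arctan2(*(k-pin)[::-1])%(2*np.pi)
def go(dt,z,sp):
    th=t0+dt; p=pin+93*np.array([np.cos(th),np.sin(th)])
    return robot.move_linear([*p,z],[np.pi,0,th-np.pi],speed=sp,f_stop=25)
robot.move_gripper(0.35)
for d in np.arange(.24,1.45,.24):
    h=go(d,49,60); print(round(d,2),h,np.round(robot.current_contact_force(),1))
    if h: break
else:
    go(1.37,49,40); go(1.37,140,120)
    # clear the top view
    robot.move_linear([500,-330,200],speed=250)
print(robot.current_t())
a=robot.get_image("wrist")["img"]; b=robot.get_image("top")["img"]
cv2.imwrite("pics/end.png",cv2.resize(np.hstack([a,b]),(800,300),interpolation=cv2.INTER_AREA)); print(robot.current_tcp_pos(),robot.current_contact_force())
E
```

```text
0.24 False [ 0.2 -0.4 -0.2]
0.48 False [ 0.1 -0.7  0.8]
0.72 False [-0.9 -0.4 -0.4]
0.96 False [-0.1  0.  -0.2]
1.2 False [0.2 0.1 0.3]
1.44 False [-0.4 -0.8 -0.6]
21.4417
[ 500.67087067 -328.94143296  198.91158979] [0.29539418 0.54663934 0.65053844]
```

View pics/end.png

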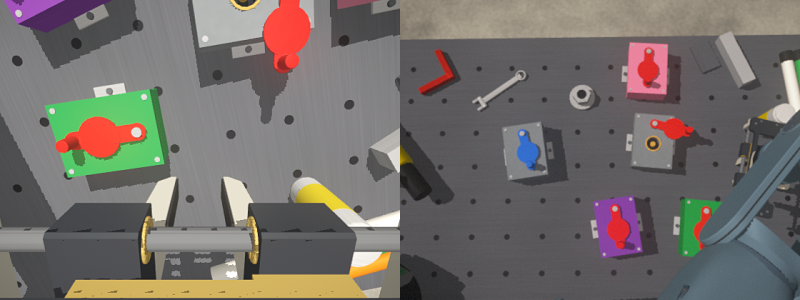

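The last picture shows the brass port uncovered at (653,143). The cover lies aside with its pin at about (655,121) and disc at (676,128), roughly 1.3 rad from shut. The blue cover is unmoved at (528,152) and the arm is clear, so I'm handing in.

```bash
python3 -c "
from h import *
robot.hand_in(); print(robot.current_t())"
```

```text
the job is handed in; nothing more can be done
the job is handed in; nothing more can be done
```

The red cover on the grey box is swung aside counter-clockwise to roughly 1.3 rad, and the job was handed in shortly after 21.4 s of the 29 s allowed. I loosely caged the knob between the fingers, swung it round the pin, then released it and moved the arm clear.

**A first attempt failed:** the first swing passed over the knob without moving the cover. A full finger closure, the wrist view and a light touch (about 5 N) on the knob top showed the real finger ends are about 31 mm above the reported TCP. I went 28 mm lower, the grip then closed on 17.6 mm (the knob is 18 mm), and the second swing worked.

**Last checks:**
- **Port:** the top view shows the brass port fully open. The 1.3 rad is a rough reading from pixels in that picture.
- **Blue cover:** by eye it looks unmoved in the same picture. I did not measure its position again.
- **Robot:** the tool force was under 1 N (noise level), with the gripper well clear of the box. I took no second picture to confirm the cover stayed at rest.

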